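# Fit the table-saw throat insert against its spring

## Task

The saw's blade has been wound down and its throat is open: fit the insert with the narrow blade slot, leaving the wide-slot insert and the other things on the saw table where they are. Slip the insert's tongue under the two lugs, push it back against the spring plunger while the finger-hole end is still raised, then tip that end down and press it fully home, flush with the table. Work gently, do not force the insert in or lean hard on the saw, and let go.

Things in the scene. Friction and masses are not known exactly. Their poses are not given: they have to be found in the camera images.
- saw: Table saw, ground cast-iron top (600 mm in x, 840 in y) 40 to 55 mm above the robot's bench. Origin: on the plane of the top face, middle of the open throat; x along the blade, away from the robot; z up. The throat is a pocket 250 mm long, 68 mm wide (y). With the insert home, the insert's origin is at x = 0, y = 0, z = -13 mm here, axes along the saw's.
- throat_wall (a point): Middle of the top edge of the throat's end wall (saw x = +125 mm), where the finger-hole end belongs. Below it a ledge 13 mm under the table top, from saw x = +107 to +125 mm, carries that end of the insert. The spring jams the insert on this wall, so that end goes down by rubbing along it: 8 to 20 N of pressing on top near the finger hole. Axes as the saw's.
- lug_edge (a point): Saw x = -117.5 mm, y = 0, at table-top height: line of the free edge of two lugs (|y| 16 to 34 mm) that reach over the tongue's ledge. Lugs 5 mm thick, top flush with the table, underside 8 mm above the ledge. The ledge lies 13 mm under the table top, from saw x = -149 to -102 mm. Room under the lugs back to x = -136 mm. Axes as the saw's.
- plunger (a joint): Spring plunger between the lugs (24 mm wide, 9 high, 3.5 to 12.5 mm below the top): m pushed in towards saw -x. 0 = free, face at saw x = -119 mm; range 11 mm; spring 1.6 N per mm from 0. With the insert home it stays in about 6 mm (10 N), pressing the insert on the end wall. At 8.5 mm (1 mm sooner with the insert raised 5 degrees) the insert's shoulder meets the lugs (solid stop).
- insert: Insert to fit: black plate 250 mm long (x), 64 wide (y), 13 thick, 0.17 to 0.35 kg, blade slot 5 mm wide (x = -85 to +65). Lies flat on the saw table beside the throat, tongue towards the robot. Origin: centre of the underside; z up. Its -x end is a tongue 10 mm long, 60 wide, only the lower 5 mm thick (x = -125 to -115). The +x end has 10 mm corner radii and a 20 mm finger hole at x = +85.
- insert_hole_end (a point): Point on the insert: middle of the top edge at the finger-hole end (x = +125, z = +13 mm of the insert).
- insert_tongue_end (a point): Point on the insert: middle of the top edge of the shoulder above the tongue (x = -115, z = +13 mm of the insert).
- fence (a point): Rip fence, fixed: aluminium bar 60 mm wide along the saw's whole x, top 58 mm above the table; this point is on its top edge facing the throat (saw y = +325 mm).
- mitre_gauge (a point): Mitre gauge, fixed, parked beyond the throat: this point is the middle of the top edge of its upright face, 46 mm above the table, 159 mm wide in y; the head with a 62 mm high knob extends 115 mm to +x of it.
- wide_insert: The other insert, to be left alone: same outline, material and frame, but its blade slot is 24 mm wide. Lies on the other side of the throat.
- arbor_wrench: Steel wrench 200 mm long lying on the saw table, to be left alone.
- push_stick: Wooden push stick about 260 mm long lying on the saw table, to be left alone.

How it is judged:
By the outcome, as a careful person would: the job done as asked, in the order asked, and still so for the second after the job is handed in, with the robot touching nothing.
It also fails if it takes over 66 s, if anything falls off the work surface, if the arm or the gripper's body presses on something with over 40 N, if the wrist force passes 120 N, or if a joint passes its speed limit or range.

## Robot

A 6-joint arm with a two-finger parallel gripper is mounted at the origin on the work surface. World frame = base frame: x ahead of the robot, y to its left, z up, the work surface at z = 0. Lengths are in m, angles in rad, forces in N, time in s.
With the tool pointing down it reaches from about 0.3 to 0.85 m from the base axis. Payload 4.2 kg.
Tool frame: the origin (TCP) lies at the very end of the fingers, on their centre line; the grasp point (between the pads) lies 19 mm behind it; z points along the fingers, y is the line along which they close (so a half turn about z gives the same grasp; the last joint's range is limited). The gripper opens to 91 mm and grips with 3 to 60 N. Pads are 32 mm wide; open, the fingers measure 118 mm over their backs; the gripper's body (76 mm by 178 mm) begins 60 mm behind the grasp point.
Start: joints at [1.11, 0.32, 1.565, -0, 1.257, -0.02], TCP at [0.245, 0.52, 0.214] pointing down, gripper open.
Joint ranges: [-3.11, 3.11], [-0.84, 2.01], [0.21, 2.61], [-1.34, 4.49], [0.05, 2.63], [-2.56, 2.56]. Speed limits (rad/s): [2.57, 2.57, 3.14, 3.14, 3.14, 3.14].

## Interface

Orientations are given as [roll, pitch, yaw] about the fixed x, y, z axes, in that order (R = Rz(yaw) Ry(pitch) Rx(roll)).
In Python, from bench import manip gives the robot as it stands.
- The arm moves only by the tool play_rows, never from a script. Its argument "increments" is a list that holds one entry, the list of rows, each a list of 7 numbers: the shift along the tool's x, y, z each as a share of 150 mm, from -1 to 1, then the turn, a rotation vector about the tool's x, y, z each as a share of 45 degrees, from -1 to 1, then the opening, from -1 (shut) to 1 (fully open), so that 0 is half open. A call has 1 to 8 rows; each row is the pose to reach, as a shift and turn from the pose commanded when the call began, along the tool's axes at that moment; what a row does not reach only later rows make up. A row lasts 1/10 s, in which the tool goes at most 50 mm and 8.59 degrees, less where a joint would pass 70% of its speed; a pose out of reach is approached as far as the arm can. A call with a number of a shift or a turn outside -1 to 1 is refused whole. A call with a gripper value outside its range is refused whole. The fingers move at their own pace and stop on an object; "newtons" is the grip in N (left out, the last holds). Time passes only in rows, so rows that repeat a pose let the fingers close. It gives the time, the measured TCP pose, the force, the opening and the grip force at its end, in the units of the state.
- manip.observe(): the state, without advancing time (a new reading comes with each control period).
- manip.get_image(name): name is "scene" or "top" or "wrist"; returns a dict with "color" (480x640x3 uint8, red, green, blue), "fx", "fy", "cx", "cy" (pixels), "origin" and "orientation" of the camera in the world. Camera axes: x right, y down, z forward; pixel columns grow to the right and rows downward; lengths in m; the calibration is good to about 2 mm. A picture is of the moment at which its call begins. There is no depth.
- manip.job_done(): hands the job in; it is judged then, once.
The state is a dict: "time": time; "joints": joint angles; "joint_vel": joint speeds; "effort": joint torques, N m; "tool_pos": TCP position; "tool_rot": TCP orientation; "force": force on the tool from outside, world axes, zero at the start; "moment": the same for the moment, N m; "finger_gap": finger opening in m; "grip_force": force on a finger pad.
Only numpy, scipy, OpenCV 4.12 (cv2) and the standard library are available. Lean on these libraries where they do the work, as an engineer would, in place of code of your own. Each camera call takes 0.05 s, during which the arm holds its last target. There are 200 camera calls.

## Working session

There is one attempt and no reset: what is moved stays moved. The work goes in short steps, Python scripts to look and compute and a tool call to move; the robot and the scene stay as the last step left them, time stands still between calls to the robot, and variables do not carry over. Pictures are saved under pics/ and viewed, at most 10 in all, crops included, and the job is handed in when it is done.

Besides the shell and the picture viewer there is one more tool, called after "Emit:" by a JSON object that holds its "fn" and its "kwargs", one argument or row to a line. play_rows: Moves the arm, as the interface text tells. Shift numbers are shares of 150 mm and turn numbers shares of 45 degrees, none past 1 either way. Its arguments: {"type":"object","properties":{"increments":{"type":"array"},"newtons":{"type":"number"}},"required":["increments"]}

```bash
mkdir -p pics; python3 - <<'E'
from bench import manip
import cv2
for n in("top","scene"):
    d=manip.get_image(n); cv2.imwrite(f"pics/{n}0.png",d["color"][:,:,::-1])
    print(n,d["fx"],d["fy"],d["cx"],d["cy"],d["origin"],d["orientation"])
print(manip.observe())
E
```

```text
top 486.5030213410852 486.5030213410852 330.7657203852376 241.21555346962566 [0.515358   0.01227258 1.16947808] [-3.07979473 -0.00382628 -1.56649516]
scene 557.8627383862688 557.8627383862688 313.8395689849874 238.87726189817204 [1.44087814 0.17768621 0.76030564] [-2.18994551 -0.01186421  1.75459591]
{'time': 0.1, 'joints': array([ 1.11001245e+00,  3.20233357e-01,  1.56554269e+00, -3.86433478e-05,
        1.25741377e+00, -1.99995527e-02]), 'joint_vel': array([-0.00097772, -0.0014968 , -0.00329003, -0.00119619,  0.00132158,
       -0.00169981]), 'effort': array([-6.64681211e-04, -4.13330519e+01, -2.32511097e+01,  7.27762934e-02,
        4.20938933e-02, -6.71524072e-05]), 'tool_pos': array([0.24513242, 0.51963032, 0.21320684]), 'tool_rot': array([-3.13999508e+00,  4.79445726e-06,  2.70082028e+00]), 'force': array([-0.25723485, -0.4427938 , -0.54743274]), 'moment': array([ 0.04873905,  0.00237024, -0.03034124]), 'grip_force': 0.0, 'finger_gap': 0.09094720569780207}
```

View pics/top0.png

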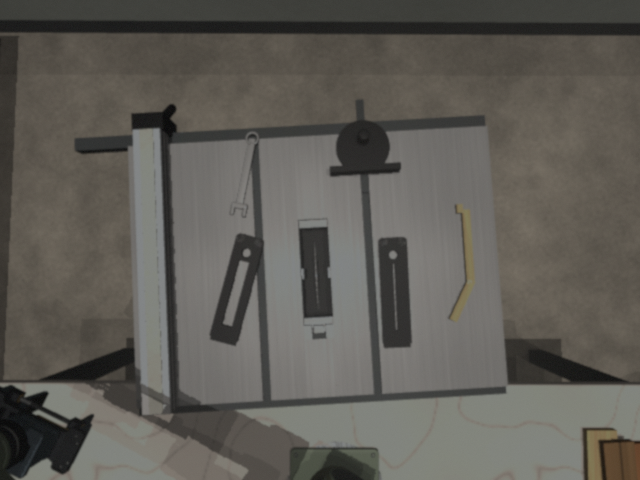

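View pics/scene0.png

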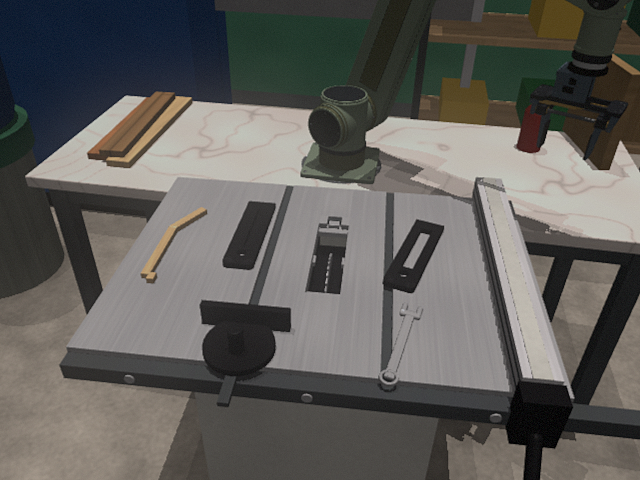

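The top view shows the narrow-slot insert right of the throat at about (395,292) px. The open throat is at (315,275), with the lugs and plunger at its lower end near (319,328). The wide insert is at (237,290) and the mitre gauge face at (365,170). The scene view agrees.

```bash
cat > h.py <<'E'
import numpy as np,cv2
from scipy.spatial.transform import Rotation as R
def ray(d,u,v):
    r=R.from_euler('xyz',d["orientation"]).as_matrix()@np.array([(u-d["cx"])/d["fx"],(v-d["cy"])/d["fy"],1]); return np.array(d["origin"]),r
def onz(d,u,v,z):
    o,r=ray(d,u,v); return o+r*(z-o[2])/r[2]
def tri(d1,p1,d2,p2):
    o,a=ray(d1,*p1);q,b=ray(d2,*p2);a=a/np.linalg.norm(a);b=b/np.linalg.norm(b)
    s=np.linalg.lstsq(np.c_[a,-b],q-o,rcond=None)[0];x=o+a*s[0];y=q+b*s[1];return (x+y)/2,np.linalg.norm(x-y)
E
python3 - <<'E'
from bench import manip
from h import *
t=manip.get_image("top");s=manip.get_image("scene")
g=cv2.cvtColor(t["color"],cv2.COLOR_RGB2GRAY)
c,_=cv2.findContours((g<70).astype(np.uint8),cv2.RETR_LIST,cv2.CHAIN_APPROX_NONE)
for k in c:
    m=cv2.minAreaRect(k)
    if 15<cv2.contourArea(k)<6000 and 100<m[0][1]<360 and 170<m[0][0]<480: print("top",np.round(m[0],1),np.round(m[1],1),round(m[2],1),cv2.contourArea(k))
g2=cv2.cvtColor(s["color"],cv2.COLOR_RGB2GRAY)
cv2.imwrite("pics/cr.png",np.hstack([cv2.resize(s["color"][190:340,210:310,::-1],None,fx=4,fy=4,interpolation=2),cv2.resize(s["color"][200:350,300:400,::-1],None,fx=4,fy=4,interpolation=2)]))
E
```

```text
top [319.  335.5] [ 3. 10.] 90.0 22.5
top [394.5 296.5] [67.1  4.6] 87.3 225.0
top [235.6 292.7] [12.6 68.5] 15.1 771.5
top [316.  271.5] [31.  4.] 90.0 85.5
top [392.5 254.5] [9.9 9.9] 45.0 81.0
top [246.5 252. ] [ 9. 10.] 0.0 72.5
top [394.4 292.1] [108.9  27.8] 87.1 2863.0
top [315.1 271.9] [89.  28.2] 86.8 2325.0
top [252.1 135.7] [8.1 3.8] 8.1 20.0
```

View pics/cr.png

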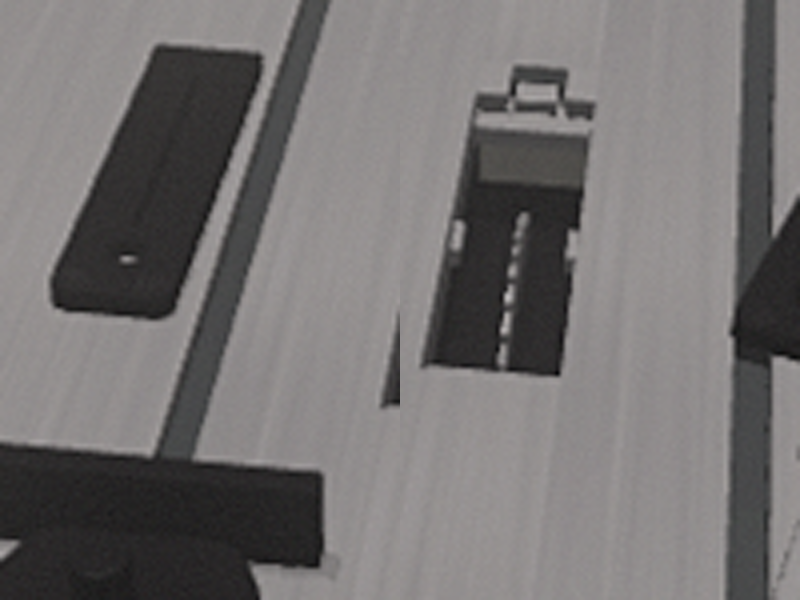

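The crop shows the throat's far corners at scene px (306,291) and (340,294). The insert's finger hole is at about (242,255).

```bash
python3 - <<'E'
from bench import manip
from h import *
t=manip.get_image("top");s=manip.get_image("scene")
print(tri(t,(313,219.5),s,(323.2,292.5)))
print(tri(t,(392.5,254.5),s,(210+127/4,190+258/4)))
z=.048
for n,p in dict(ins=(394.4,292.1),hole=(392.5,254.5),slot=(394.5,296.5)).items(): print(n,onz(t,*p,z+.013))
print("throat",onz(t,313,219.5,z))
# slot directions of mitre slots / insert
m=np.radians(87.1); a=onz(t,394.4-50*np.cos(m),292.1-50*np.sin(m),z+.013);b=onz(t,394.4+50*np.cos(m),292.1+50*np.sin(m),z+.013);d=a-b;print("ins yaw deg",np.degrees(np.arctan2(d[1],d[0])),np.linalg.norm(d)*1.089)
m=np.radians(86.8);a=onz(t,315-50*np.cos(m),272-50*np.sin(m),z);b=onz(t,315+50*np.cos(m),272+50*np.sin(m),z);d=a-b;print("thr yaw",np.degrees(np.arctan2(d[1],d[0])))
E
```

```text
(array([0.63412462, 0.05202409, 0.05199162]), np.float64(0.005108731666597113))
(array([ 0.55421602, -0.1323308 ,  0.05705142]), np.float64(0.0015259097253168266))
ins [ 0.46892922 -0.13657534  0.061     ]
hole [ 0.55425644 -0.13256368  0.061     ]
slot [ 0.4589958 -0.1367647  0.061    ]
throat [0.63496497 0.04963628 0.048     ]
ins yaw deg 2.699015524056295 0.24592751484722083
thr yaw 3.566733193689557
```

Emit:
{"fn": "play_rows", "kwargs": {
  "increments": [
    [[-0.73,-0.76,0,0,0,-0.62,1],[-0.73,-0.76,0,0,0,-0.62,1],[-0.73,-0.76,0,0,0,-0.62,1],[-0.73,-0.76,0,0,0,-0.62,1],[-0.73,-0.76,0,0,0,-0.62,1]]
  ]
}}

```text
time: 0.8
tool_pos: [0.2961, 0.3686, 0.2143]
tool_rot: [3.141, 0.0, -3.098]
force: [-0.0, 0.1, 0.2]
finger_gap: 0.0909
grip_force: 0.0
```

Emit:
{"fn": "play_rows", "kwargs": {
  "increments": [
    [[-0.35,-0.86,0,0,0,0,1],[-0.35,-0.86,0,0,0,0,1],[-0.35,-0.86,0,0,0,0,1],[-0.35,-0.86,0,0,0,0,1]]
  ]
}}

```text
time: 1.2
tool_pos: [0.3555, 0.2417, 0.2141]
tool_rot: [-3.141, 0.001, -3.101]
force: [-0.2, 0.7, 0.3]
finger_gap: 0.0913
grip_force: 0.0
```

Emit:
{"fn": "play_rows", "kwargs": {
  "increments": [
    [[-0.35,-0.86,0,0,0,0,1],[-0.35,-0.86,0,0,0,0,1],[-0.35,-0.86,0,0,0,0,1],[-0.35,-0.86,0,0,0,0,1]]
  ]
}}

```text
time: 1.6
tool_pos: [0.4146, 0.1157, 0.214]
tool_rot: [-3.141, 0.001, -3.101]
force: [-0.7, 0.2, -0.4]
finger_gap: 0.0913
grip_force: 0.0
```

Emit:
{"fn": "play_rows", "kwargs": {
  "increments": [
    [[-0.35,-0.86,0,0,0,0,1],[-0.35,-0.86,0,0,0,0,1],[-0.35,-0.86,0,0,0,0,1],[-0.35,-0.86,0,0,0,0,1],[-0.35,-0.86,0,0,0,0,1]]
  ]
}}

```text
time: 2.1
tool_pos: [0.4713, -0.0077, 0.2136]
tool_rot: [3.14, -0.001, -3.096]
force: [-0.5, 0.6, -0.2]
finger_gap: 0.091
grip_force: 0.0
```

```bash
python3 - <<'E'
from bench import manip
from h import *
print(manip.observe()["tool_pos"],manip.observe()["tool_rot"])
w=manip.get_image("wrist");np.save("w1.npy",w,allow_pickle=True);cv2.imwrite("pics/w1.png",w["color"][:,:,::-1]);print({k:w[k] for k in w if k!="color"})
E
```

```text
[ 0.47131504 -0.00773246  0.21357386] [ 3.14006436e+00 -7.53672616e-04 -3.09639499e+00]
{'fx': 400.0871909706156, 'fy': 400.0871909706156, 'cx': 321.1794899778196, 'cy': 232.72805371602564, 'origin': array([ 0.39872937, -0.01198008,  0.38346813]), 'orientation': array([ 2.88406682e+00, -2.44693702e-03,  1.61553607e+00])}
```

View pics/w1.png

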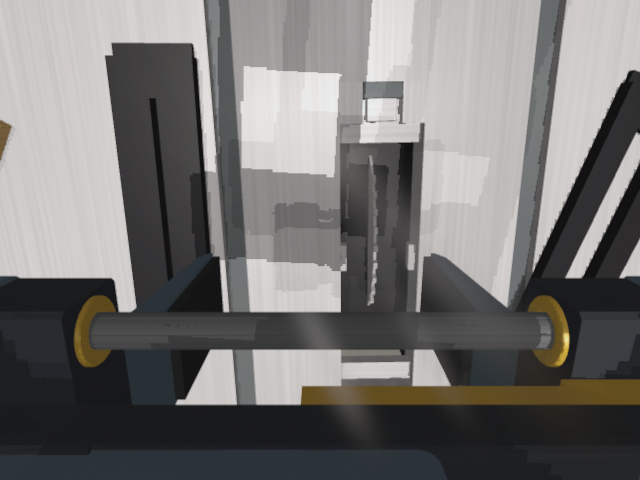

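The wrist view shows the insert's tongue at rows 43-55, columns 107-195, and the narrow slot at (153,100). The throat runs between columns 341 and 424, with the lug band at rows 123-143 and the plunger housing at (383,95).

```bash
python3 - <<'E'
from h import *
w=np.load("w1.npy",allow_pickle=True).item()
g=cv2.GaussianBlur(cv2.cvtColor(w["color"],cv2.COLOR_RGB2GRAY),(3,3),0).astype(float)
def edges(p,off,th=25):
    d=np.gradient(p);return [(i+off,int(round(d[i]))) for i in range(1,len(d)-1) if abs(d[i])>th/2 and abs(d[i])>=abs(d[i-1]) and abs(d[i])>abs(d[i+1])]
for r in(70,120,180,240): print("ins",r,edges(g[r,80:235],80))
for r in(128,135,160,200,250): print("thr",r,edges(g[r,325:440],325))
for c in(125,150,175): print("insC",c,edges(g[20:80,c],20))
for c in(350,360,383,405,415): print("lugC",c,edges(g[75:175,c],75))
for c in (350,360): print("farC",c,edges(g[340:400,c],340))
for z in (.043,.048,.053): print(z,[np.round(onz(w,u,v,z)[:2],4) for u,v in((341,160),(423,160))])
E
```

```text
ins 70 [(106, -56), (192, -22), (197, 63), (209, -46), (217, -16)]
ins 120 [(113, -52), (151, -18), (157, 16), (196, -22), (201, 58), (213, -50)]
ins 180 [(120, -56), (157, -16), (163, 16), (205, 40), (218, -26)]
ins 240 [(128, -54), (163, -14), (169, 14), (210, 38), (223, -24)]
thr 128 [(336, -28), (360, 32), (420, -40), (424, 46)]
thr 135 [(336, -26), (360, 32), (419, -33), (424, 42)]
thr 160 [(334, -26), (340, -18), (369, 28), (372, -22), (398, -16), (412, 24), (423, 38)]
thr 200 [(340, -26), (376, -13), (411, 14), (421, 37)]
thr 250 [(346, -22), (367, 14), (377, -16), (408, 34), (414, -27), (418, 28)]
insC 125 [(42, -46)]
insC 150 [(43, -48)]
insC 175 [(43, -48)]
lugC 350 [(143, -20)]
lugC 360 [(124, 16), (143, -43)]
lugC 383 [(81, -37), (98, 38), (142, -47), (165, -13)]
lugC 405 [(142, -69)]
lugC 415 [(142, -41)]
farC 350 [(349, 24), (362, 38), (379, -32)]
farC 360 [(349, 24), (362, 42), (378, -39)]
0.043 [array([0.4244, 0.0067]), array([0.4214, 0.0755])]
0.048 [array([0.4241, 0.0064]), array([0.421 , 0.0742])]
0.053 [array([0.4237, 0.0061]), array([0.4207, 0.0729])]
```

```bash
python3 -c "
import numpy as np,cv2
w=np.load('w1.npy',allow_pickle=True).item()['color'][:,:,::-1]
a=cv2.resize(w[30:110,95:215],None,fx=5,fy=5,interpolation=2)
b=cv2.resize(w[75:155,330:450],None,fx=5,fy=5,interpolation=2)[:,:]
cv2.imwrite('pics/w1c.png',cv2.resize(np.vstack([a,b]),None,fx=.75,fy=.75))"
```

```text
(no output)
```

View pics/w1c.png

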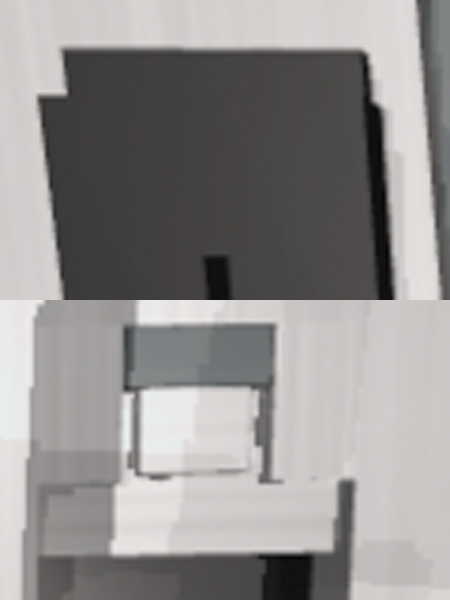

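The crop shows the tongue's end at row 43, its shoulder step at row 55, the lug free edge at about row 123, and the ledge edge at row 142.5.

```bash
python3 - <<'E'
from h import *
from bench import manip
w=np.load("w1.npy",allow_pickle=True).item();z=.048
a=onz(w,380,123.3,z);b=onz(w,376,378.5,z);c=onz(w,380,142.5,z-.013);f=onz(w,376,362,z-.013)
print("lug",a,"far",b,"ledge-102",c,"ledge107",f,"dist",b[0]-a[0],f[0]-c[0])
for r,l,q in((160,340,423),(200,340,421)): print("mid",r,(onz(w,l,r,z)+onz(w,q,r,z))/2)
# insert edges top face z+.013
L=[onz(w,u+.0,r,z+.013)[:2] for r,u in((70,106),(120,113),(180,120),(240,128))]
Q=[onz(w,u,r,z+.013)[:2] for r,u in((70,192.3),(120,196.3))]
S=[onz(w,u,r,z+.013)[:2] for r,u in((120,154),(180,160),(240,166))]
print("L",np.round(L,4),"R",np.round(Q,4),"S",np.round(S,4))
for P in(L,S):
    p=np.polyfit(np.array(P)[:,0],np.array(P)[:,1],1);print("yaw",np.degrees(np.arctan(p[0])))
print("tongue end",onz(w,150,43,z+.005),"shoulder",onz(w,108,55,z+.013))
t=manip.get_image("top");g=cv2.cvtColor(t["color"],cv2.COLOR_RGB2GRAY)
for lo,hi,rows in((250,275,range(230,400,5)),(360,376,range(185,228,3)),(366,384,range(355,390,4))):
    P=[]
    for r in rows:
        m=np.where(g[r,lo:hi].astype(int)<np.median(g[r,lo-15:hi+15])-25)[0]
        if 3<=len(m)<14:P.append(onz(t,lo+m.mean(),r,z)[:2])
    P=np.array(P)
    if len(P)>2:print("slot",len(P),P.mean(0),np.degrees(np.arctan(np.polyfit(P[:,0],P[:,1],1)[0])))
E
```

```text
lug [0.39339421 0.03624229 0.048     ] far [0.62913104 0.05180915 0.048     ] ledge-102 [0.40889681 0.0394049  0.035     ] ledge107 [0.61951846 0.05280146 0.035     ] dist 0.23573682399948842 0.2106216495837041
mid 160 [0.42256396 0.03989891 0.048     ]
mid 200 [0.45602879 0.04183568 0.048     ]
L [[ 0.3643 -0.1747]
 [ 0.4004 -0.1726]
 [ 0.4468 -0.1711]
 [ 0.4969 -0.1685]] R [[ 0.3613 -0.1099]
 [ 0.3975 -0.1082]] S [[ 0.399  -0.1409]
 [ 0.4454 -0.1389]
 [ 0.4955 -0.1368]]
yaw 2.5686481873315814
yaw 2.417708880637549
tongue end [ 0.34268164 -0.14366598  0.053     ] shoulder [ 0.35370515 -0.17224445  0.061     ]
slot 28 [0.39577872 0.16412255] 4.681205469335312
slot 15 [ 0.66706683 -0.07266666] 3.4124428282654335
slot 9 [ 0.2897261  -0.09820253] 2.696998678819404
```

Emit:
{"fn": "play_rows", "kwargs": {
  "increments": [
    [[-0.342,-0.868,0,0,0,0,1],[-0.342,-0.868,0,0,0,0,1],[-0.342,-0.868,0,0,0,0,1],[-0.342,-0.868,0.3,0,0,0,1],[-0.342,-0.868,0.6,0,0,0,1],[-0.342,-0.868,0.85,0,0,0,1],[-0.342,-0.868,0.85,0,0,0,1],[-0.342,-0.868,0.85,0,0,0,1]]
  ]
}}

```text
time: 3.0
tool_pos: [0.5287, -0.1354, 0.0871]
tool_rot: [3.141, 0.0, -3.094]
force: [0.5, -0.6, 0.1]
finger_gap: 0.0909
grip_force: 0.0
```

```bash
python3 - <<'E'
from bench import manip
from h import *
o=manip.observe();print(o["tool_pos"],o["tool_rot"],o["force"])
w=manip.get_image("wrist");np.save("w2.npy",w,allow_pickle=True);cv2.imwrite("pics/w2.png",w["color"][:,:,::-1]);print(w["origin"],w["orientation"])
E
```

```text
[ 0.52869626 -0.13543147  0.08706732] [ 3.14129109e+00  9.97942085e-05 -3.09366907e+00] [ 0.46539119 -0.59921596  0.13997572]
[ 0.45596115 -0.13966721  0.25689456] [ 2.88322048e+00 -1.26320028e-03  1.61820033e+00]
```

View pics/w2.png

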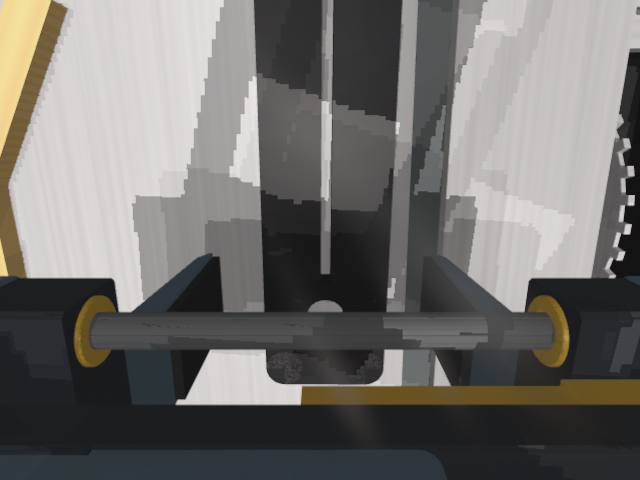

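The insert lies centred between the fingers. Its slot end is at (325,274), the finger hole at (325,308) and the far end at row 383. Next I descend and find the table gently.

Emit:
{"fn": "play_rows", "kwargs": {
  "increments": [
    [[0,0,0.1,0,0,0,1],[0,0,0.18,0,0,0,1],[0,0,0.2,0,0,0,1],[0,0,0.21,0,0,0,1],[0,0,0.21,0,0,0,1]]
  ]
}}

```text
time: 3.55
tool_pos: [0.5286, -0.1368, 0.0555]
tool_rot: [-3.141, 0.001, -3.095]
force: [-0.6, 0.4, -1.0]
finger_gap: 0.0911
grip_force: 0.0
```

Emit:
{"fn": "play_rows", "kwargs": {
  "increments": [
    [[0,0,0.01,0,0,0,1],[0,0,0.015,0,0,0,1],[0,0,0.02,0,0,0,1],[0,0,0.02,0,0,0,1]]
  ]
}}

```text
time: 3.95
tool_pos: [0.5285, -0.1369, 0.0531]
tool_rot: [-3.141, 0.001, -3.096]
force: [-1.7, 0.7, 6.5]
finger_gap: 0.0911
grip_force: 3.4
```

Emit:
{"fn": "play_rows", "kwargs": {
  "increments": [
    [[0,0,0.007,0,0,0,1],[0,0,0.013,0,0,0,1],[0,0,0.013,0,0,0,1]]
  ]
}}

```text
time: 4.25
tool_pos: [0.5285, -0.1369, 0.053]
tool_rot: [-3.141, 0.002, -3.096]
force: [-5.6, 1.9, 18.7]
finger_gap: 0.0912
grip_force: 9.7
```

Emit:
{"fn": "play_rows", "kwargs": {
  "increments": [
    [[0,0,-0.054,0,0,0,1],[0,0,-0.054,0,0,0,1]]
  ]
}}

```text
time: 4.45
tool_pos: [0.529, -0.137, 0.0592]
tool_rot: [-3.141, 0.003, -3.096]
force: [0.9, -0.6, 0.0]
finger_gap: 0.0909
grip_force: 0.0
```

```bash
python3 - <<'E'
from h import *
from bench import manip
o=manip.observe();print(o["tool_pos"],o["force"])
w=np.load("w1.npy",allow_pickle=True).item();z=.053
a=onz(w,380,123.3,z);c=onz(w,380,142.5,z-.013);f=onz(w,376,362,z-.013)
print("lug",a,"ledge-102",c,"ledge107",f)
for r,l,q in((160,340,423),(200,340,421)): print("mid",r,(onz(w,l,r,z)+onz(w,q,r,z))/2,np.linalg.norm(onz(w,l,r,z)-onz(w,q,r,z)))
print("tongue end",onz(w,150,43,z+.005),"shoulder",onz(w,108,55,z+.013),"slot",onz(w,160,180,z+.013))
w=np.load("w2.npy",allow_pickle=True).item()
print("slot end",onz(w,325,274,z+.013),"end",onz(w,325,383,z+.013))
t=manip.get_image("top");print("far",onz(t,313,219.5,z))
E
```

```text
[ 0.52904435 -0.1370477   0.05920873] [ 0.92211066 -0.63025044  0.0092877 ]
lug [0.39347373 0.03552356 0.053     ] ledge-102 [0.40875092 0.0386676  0.04      ] ledge107 [0.61635046 0.05187194 0.04      ]
mid 160 [0.42220872 0.03912568 0.053     ] 0.0677056808782874
mid 200 [0.45517476 0.04103358 0.053     ] 0.06777780724791088
tongue end [ 0.34352965 -0.14167356  0.058     ] shoulder [ 0.35440327 -0.16975949  0.066     ] slot [ 0.44469776 -0.13696759  0.066     ]
slot end [ 0.52788533 -0.13407322  0.066     ] end [ 0.5913103  -0.13090925  0.066     ]
far [0.63443172 0.04946969 0.053     ]
```

Emit:
{"fn": "play_rows", "kwargs": {
  "increments": [
    [[0,0,0,0,0,0,-0.2],[0,0,0,0,0,0,-0.2],[0,0,0,0,0,0,-0.2],[0,0,0,0,0,0,-0.2],[0,0,0,0,0,0,-0.2],[0,0,0,0,0,0,-0.2]]
  ],
  "newtons": 40
}}

```text
time: 5.1
tool_pos: [0.5279, -0.1367, 0.0577]
tool_rot: [3.141, -0.001, -3.096]
force: [0.3, 0.6, -2.3]
finger_gap: 0.0638
grip_force: 39.9
```

Emit:
{"fn": "play_rows", "kwargs": {
  "increments": [
    [[0,0,-0.1,0,0,0,-0.2],[0,0,-0.25,0,0,0,-0.2],[0,0,-0.4,0,-0.08,0,-0.2],[0,0,-0.4,0,-0.16,0,-0.2],[0,0,-0.4,0,-0.16,0,-0.2]]
  ]
}}

```text
time: 5.6
tool_pos: [0.5261, -0.1366, 0.1182]
tool_rot: [3.141, 0.124, -3.096]
force: [-0.6, 1.0, -3.5]
finger_gap: 0.064
grip_force: 39.9
```

```bash
python3 - <<'E'
from bench import manip
from h import *
o=manip.observe();print(o["tool_pos"],o["tool_rot"],o["force"],o["moment"],o["grip_force"])
w=manip.get_image("wrist");np.save("w3.npy",w,allow_pickle=True);cv2.imwrite("pics/w3.png",w["color"][:,:,::-1]);print(w["origin"],w["orientation"])
E
```

```text
[ 0.52605915 -0.13664872  0.11817398] [ 3.14122397  0.12424053 -3.09608391] [-0.58090636  1.0006739  -3.52810549] [ 0.01389699 -0.01186312  0.00946529] 39.85590521246195
[ 0.43274292 -0.14164831  0.27774286] [ 2.75910894e+00 -1.35471925e-03  1.61582820e+00]
```

View pics/w3.png

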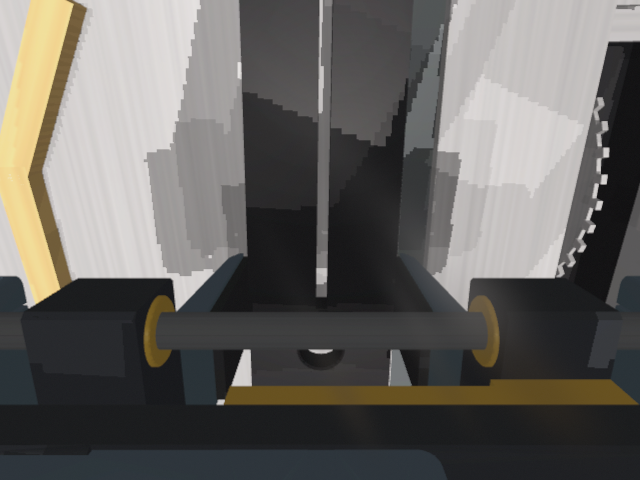

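```bash
python3 - <<'E'
from h import *
w=np.load("w3.npy",allow_pickle=True).item()
T=np.array([ 0.52605915,-0.13664872,0.11817398]);M=R.from_euler('xyz',[3.14122397,0.12424053,-3.09608391]).as_matrix()
g=cv2.GaussianBlur(cv2.cvtColor(w["color"],cv2.COLOR_RGB2GRAY),(3,3),0).astype(float)
def E(p,off):
    d=np.gradient(p);return [(i+off,int(round(d[i]))) for i in range(1,len(d)-1) if abs(d[i])>8 and abs(d[i])>=abs(d[i-1]) and abs(d[i])>abs(d[i+1])]
for r in(5,40,100,160,220): print(r,E(g[r,225:425],225))
print(E(g[280:380,323],280))
for dth in(-2,0,2):
  Md=M@R.from_euler('y',dth,degrees=True).as_matrix(); o=[]
  def ins(u,v):
    c,r=ray(w,u,v); n=Md[:,2];p=T-M[:,2]*.0083; x=c+r*((p-c)@n)/(r@n); return Md.T@(x-T)
  for v,l,q in((5,240,411),(40,241,409),(100,242.5,406),(220,246,400)):
    a,b=ins(l,v),ins(q,v);o.append(np.round([a[0]*1e3,(b-a)[1]*1e3,(a+b)[1]*500],1))
  print(dth,o,"slotend",ins(323,297),"hole",ins(321,350))
E
```

```text
5 [(239, -34), (319, 50), (322, -33), (331, -22)]
40 [(240, -32), (319, 38), (322, -29), (331, -18)]
100 [(242, -34), (272, 12), (318, 38), (322, -31), (329, -12), (398, -13), (407, 10), (412, 20)]
160 [(244, -34), (317, 20), (329, -21), (403, 9)]
220 [(246, -30), (317, 27), (328, -29)]
[(283, -20), (297, -28), (312, 8), (349, 48), (353, -56)]
-2 [array([116.7,  63.7,   1.1]), array([104.6,  63.7,   0.9]), array([83. , 63.9,  0.7]), array([35.2, 64.3,  0.2])] slotend [ 0.00094789  0.00021021 -0.00829494] hole [-0.02446381 -0.0006823  -0.00829494]
0 [array([115.8,  62.1,   1.1]), array([104.2,  62.3,   0.9]), array([83. , 62.8,  0.7]), array([35.7, 63.8,  0.2])] slotend [ 0.00125596  0.00020998 -0.0083    ] hole [-0.02466901 -0.00068228 -0.0083    ]
2 [array([115.1,  60.6,   1. ]), array([103.8,  60.9,   0.9]), array([83.2, 61.7,  0.6]), array([36.3, 63.3,  0.2])] slotend [ 0.00156616  0.00020973 -0.00829494] hole [-0.02492626 -0.00068226 -0.00829494]
```

The insert is held firmly (64 mm gap) and tilted with the tool; the slot end shows at (323,297). Next I carry it over the throat.

Emit:
{"fn": "play_rows", "kwargs": {
  "increments": [
    [[-0.107,0.3,0.03,-0.0033,0,-0.0264,-0.2],[-0.214,0.605,0.07,-0.0033,0,-0.0264,-0.2],[-0.214,0.605,0.07,-0.0033,0,-0.0264,-0.2]]
  ]
}}

```text
time: 5.95
tool_pos: [0.5584, -0.0399, 0.1105]
tool_rot: [3.14, 0.124, -3.07]
force: [0.3, -0.4, -2.8]
finger_gap: 0.0637
grip_force: 39.9
```

Emit:
{"fn": "play_rows", "kwargs": {
  "increments": [
    [[-0.107,0.3,0.03,0,0,0,-0.2],[-0.18,0.55,0.06,0,0,0,-0.2],[-0.214,0.605,0.07,0,0,0,-0.2],[-0.214,0.605,0.07,0,0,0,-0.2],[-0.214,0.605,0.07,0,0,0,-0.2]]
  ]
}}

```text
time: 6.45
tool_pos: [0.5837, 0.0473, 0.1046]
tool_rot: [-3.141, 0.124, -3.074]
force: [-0.3, -0.1, -2.2]
finger_gap: 0.0634
grip_force: 39.9
```

```bash
python3 - <<'E'
from bench import manip
from h import *
o=manip.observe();print(o["tool_pos"],o["tool_rot"],o["force"])
w=manip.get_image("wrist");t=manip.get_image("top");s=manip.get_image("scene")
np.save("w4.npy",[w,t,s,o],allow_pickle=True)
W=cv2.resize(w["color"][:300,180:460],(400,428)); 
a=cv2.resize(t["color"][200:360,270:390],None,fx=1.6*2.0,fy=3.2,interpolation=2)[:, :400]
cv2.imwrite("pics/w4.png",np.hstack([cv2.copyMakeBorder(W,0,84,0,0,0),a])[:,:,::-1])
cv2.imwrite("pics/s4.png",s["color"][:,:,::-1])
E
```

```text
[0.58372272 0.04729605 0.10463949] [-3.14068166  0.12367028 -3.07414941] [-0.33731875 -0.14460544 -2.16118898]
```

View pics/w4.png

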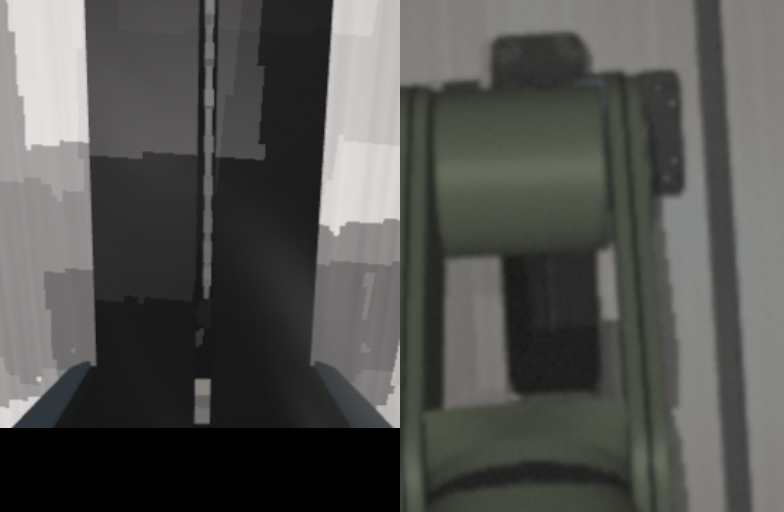

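The wrist view shows the insert covering the throat. The top crop shows the tongue's end at about top px row 322, columns 304-332.

```bash
python3 - <<'E'
from h import *
w,t,s,o=np.load("w4.npy",allow_pickle=True)
T0=cv2.imread("pics/top0.png");g0=cv2.cvtColor(T0,cv2.COLOR_BGR2GRAY).astype(int);g=cv2.cvtColor(t["color"],cv2.COLOR_RGB2GRAY).astype(int)
print("orig col312",g0[310:345,310].tolist(),"col329",g0[310:345,328].tolist())
print("orig row322",g0[322,296:342].tolist());print("row300",g0[300,296:342].tolist())
print("now col312",g[310:345,312].tolist());print("now row312",g[312,296:342].tolist());print("row295",g[295,296:342].tolist())
for z in(.07,.075): print(onz(t,318,322,z))
print(onz(t,318,326,.053),onz(t,318,318,.04))
E
```

```text
orig col312 [52, 53, 51, 51, 47, 45, 50, 79, 112, 126, 129, 129, 131, 127, 120, 112, 120, 126, 126, 127, 128, 128, 127, 128, 130, 131, 130, 130, 129, 130, 128, 128, 128, 129, 129] col329 [47, 49, 47, 44, 40, 48, 80, 114, 128, 130, 130, 130, 127, 119, 113, 126, 131, 131, 131, 131, 130, 130, 132, 131, 131, 130, 130, 129, 128, 128, 127, 127, 126, 128, 126]
orig row322 [129, 129, 128, 127, 128, 128, 124, 110, 118, 127, 130, 130, 130, 129, 131, 130, 131, 131, 132, 130, 131, 131, 131, 131, 131, 130, 131, 130, 129, 128, 128, 129, 127, 127, 125, 124, 120, 123, 127, 129, 130, 130, 129, 128, 129, 128]
row300 [129, 128, 129, 129, 130, 122, 92, 55, 39, 42, 49, 53, 54, 53, 55, 54, 53, 53, 52, 52, 58, 71, 66, 59, 54, 52, 55, 54, 53, 53, 51, 49, 49, 48, 49, 69, 110, 127, 130, 131, 130, 130, 129, 130, 129, 130]
now col312 [29, 30, 30, 33, 30, 28, 31, 30, 31, 28, 29, 29, 40, 56, 67, 68, 67, 67, 64, 67, 68, 67, 67, 67, 68, 68, 70, 73, 74, 73, 74, 74, 72, 65, 44]
now row312 [119, 118, 118, 119, 120, 116, 100, 68, 42, 31, 32, 29, 30, 30, 31, 31, 30, 30, 32, 31, 31, 32, 32, 30, 32, 31, 28, 32, 30, 31, 31, 31, 31, 33, 31, 34, 46, 62, 71, 74, 80, 80, 75, 62, 65, 73]
row295 [122, 118, 119, 121, 118, 106, 73, 41, 30, 28, 31, 29, 29, 28, 28, 34, 38, 41, 40, 37, 40, 44, 44, 42, 42, 43, 40, 41, 42, 41, 43, 42, 41, 41, 40, 53, 78, 110, 126, 129, 128, 114, 82, 68, 73, 77]
[0.40189177 0.03618665 0.07      ]
[0.40240777 0.03607789 0.075     ]
[0.3911146  0.03650297 0.053     ] [0.40793279 0.03689326 0.04      ]
```

```bash
python3 - <<'E'
from h import *
w,t,s,o=np.load("w4.npy",allow_pickle=True)
for n,u,v,z,h in(("throat300",302.3,300,.053,34),("throat240",None,None,0,0),("tongue312",303.1,312,.076,30),("ins295",302.2,295,.091,32)):
    if u: p=onz(t,u,v,z); print(n,p,"centre y",p[1]-h*1e-3)
p=onz(t,331.4,300,.053);print("throat300R",p,p[1]+.034)
print("tip",onz(t,318,322.6,.074),"lug",onz(t,318,324.5,.053),"ledge",onz(t,318,317,.04))
# throat yaw from top0 edges over rows
g0=cv2.cvtColor(cv2.imread("pics/top0.png"),cv2.COLOR_BGR2GRAY).astype(float)
def sub(r,a,b,sgn):
    x=np.arange(a,b);p=g0[r,a:b];d=np.clip(sgn*np.gradient(p),0,None);return (x*d).sum()/d.sum()
P=[];Q=[]
for r in list(range(235,262,3))+list(range(286,314,3)):
    P.append(onz(t,sub(r,294,306,-1),r,.053)[:2]);Q.append(onz(t,sub(r,325,338,1),r,.053)[:2])
for X in(P,Q):
    X=np.array(X);k=np.polyfit(X[:,0],X[:,1],1);res=X[:,1]-np.polyval(k,X[:,0]);print("yaw",np.degrees(np.arctan(k[0])),"y at .51",np.polyval(k,.51),res.std())
# insert yaw on wrist image
g=cv2.GaussianBlur(cv2.cvtColor(w["color"],cv2.COLOR_RGB2GRAY),(3,3),0).astype(float)
M=R.from_euler('xyz',o["tool_rot"]).as_matrix()@R.from_euler('y',-2,degrees=True).as_matrix();T=o["tool_pos"]
X=[]
for r in range(5,240,15):
    d=np.gradient(g[r,225:260]);i=225+np.argmin(d);c,q=ray(w,i,r);n=M[:,2];p=T-n*.0083;X.append((c+q*((p-c)@n)/(q@n))[:2])
X=np.array(X);k=np.polyfit(X[:,0],X[:,1],1);print("ins yaw",np.degrees(np.arctan(k[0])),"edge+32 at tip .40",np.polyval(k,.4)+.032,"at .584",np.polyval(k,.584)+.032)
E
```

```text
throat300 [0.44977942 0.07267092 0.053     ] centre y 0.03867092214774838
tongue312 [0.42450975 0.06943126 0.076     ] centre y 0.039431255305018814
ins295 [0.46297671 0.07092251 0.091     ] centre y 0.038922513300688355
throat300R [0.45005015 0.00627205 0.053     ] 0.04027204712675518
tip [0.40097604 0.03609178 0.074     ] lug [0.39449707 0.036523   0.053     ] ledge [0.41021849 0.0369068  0.04      ]
yaw 3.5090849055750435 y at .51 0.07695451265111161 0.00022716847313576912
yaw 3.4449270823115237 y at .51 0.0095160579550348 0.00027353848855808676
ins yaw 3.2864131853841965 edge+32 at tip .40 0.03637282519185038 at .584 0.04693842119803325
```

Saw yaw is about 3.5° and its origin about (0.510, 0.043). The insert is aligned within 1 mm and 0.3°, and the tip is 7 mm ahead of the lug edge. Lowering now.

Emit:
{"fn": "play_rows", "kwargs": {
  "increments": [
    [[0.008,0,0.06,0,0,0,-0.2],[0.016,0,0.13,0,0,0,-0.2],[0.02,0,0.16,0,0,0,-0.2],[0.02,0,0.16,0,0,0,-0.2],[0.02,0,0.16,0,0,0,-0.2]]
  ]
}}

```text
time: 7.1
tool_pos: [0.5841, 0.0481, 0.0809]
tool_rot: [3.142, 0.125, -3.075]
force: [-0.4, 0.2, -3.3]
finger_gap: 0.0637
grip_force: 39.9
```

Emit:
{"fn": "play_rows", "kwargs": {
  "increments": [
    [[0.001,0,0.007,0,0,0,-0.2],[0.002,0,0.013,0,0,0,-0.2],[0.002,0,0.02,0,0,0,-0.2],[0.002,0,0.02,0,0,0,-0.2]]
  ]
}}

```text
time: 7.5
tool_pos: [0.5842, 0.0482, 0.0781]
tool_rot: [3.142, 0.126, -3.074]
force: [-0.4, 0.2, -4.3]
finger_gap: 0.0637
grip_force: 39.9
```

```bash
python3 - <<'E'
from bench import manip
from h import *
o=manip.observe();print(o["tool_pos"],o["tool_rot"],o["force"],o["moment"])
t=manip.get_image("top");g=cv2.cvtColor(t["color"],cv2.COLOR_RGB2GRAY).astype(int)
print(g[308:335,310].tolist(),g[308:335,326].tolist(),g[312,296:342].tolist(),g[295,296:342].tolist())
E
```

```text
[0.58421449 0.04821225 0.07807932] [ 3.14152883  0.12570487 -3.07449385] [-0.37065163  0.22485217 -4.26318128] [ 0.03226495 -0.05996434  0.01183398]
[28, 28, 31, 29, 29, 26, 31, 29, 30, 40, 55, 62, 64, 64, 63, 64, 64, 65, 64, 67, 68, 71, 71, 72, 71, 72, 65] [31, 31, 28, 31, 30, 32, 32, 35, 39, 55, 68, 74, 74, 73, 74, 75, 73, 74, 75, 74, 73, 71, 70, 67, 68, 68, 67] [120, 118, 118, 120, 119, 116, 101, 72, 44, 31, 31, 30, 31, 30, 29, 30, 30, 32, 31, 31, 31, 29, 32, 30, 25, 30, 28, 32, 30, 30, 30, 27, 30, 32, 31, 34, 45, 64, 70, 73, 78, 77, 65, 64, 71, 75] [120, 118, 120, 120, 120, 105, 75, 44, 31, 29, 29, 26, 27, 29, 31, 33, 37, 40, 39, 36, 42, 44, 44, 44, 41, 41, 41, 40, 40, 41, 42, 42, 39, 40, 46, 73, 108, 122, 125, 126, 120, 93, 70, 70, 72, 74]
```

Emit:
{"fn": "play_rows", "kwargs": {
  "increments": [
    [[0.013,0,-0.005,0,0,0,-0.2],[0.026,0.001,-0.004,0,0,0,-0.2],[0.026,0.001,-0.004,0,0,0,-0.2]]
  ]
}}

```text
time: 7.85
tool_pos: [0.5798, 0.0481, 0.0782]
tool_rot: [3.142, 0.125, -3.075]
force: [-0.1, -0.8, -3.3]
finger_gap: 0.0636
grip_force: 39.9
```

```bash
python3 - <<'E'
from bench import manip
from h import *
o=manip.observe();print(o["tool_pos"],o["tool_rot"],o["force"],o["moment"])
t=manip.get_image("top");g=cv2.cvtColor(t["color"],cv2.COLOR_RGB2GRAY).astype(int)
for c in(306,310,318,326,329):print(c,g[308:340,c].tolist())
w=manip.get_image("wrist")["color"][:300,180:460]; a=cv2.resize(t["color"][280:345,285:350],(400,400),interpolation=2)
cv2.imwrite("pics/p5.png",np.hstack([cv2.resize(w,(373,400)),a])[:,:,::-1])
E
```

```text
[0.57980417 0.04805372 0.07816911] [ 3.14151918  0.12520052 -3.07456731] [-0.06884453 -0.83251726 -3.27848891] [-0.00147193  0.01553929 -0.03418042]
306 [30, 32, 29, 28, 28, 28, 31, 30, 30, 33, 31, 30, 40, 50, 63, 65, 65, 63, 64, 64, 65, 63, 64, 68, 71, 71, 72, 72, 72, 67, 59, 41]
310 [28, 30, 31, 30, 29, 30, 30, 29, 28, 31, 27, 30, 39, 53, 65, 62, 63, 62, 64, 63, 63, 64, 66, 67, 71, 72, 72, 73, 72, 66, 55, 39]
318 [30, 32, 29, 30, 32, 31, 30, 32, 32, 31, 34, 35, 48, 64, 68, 67, 67, 66, 68, 67, 67, 68, 67, 69, 71, 70, 72, 70, 71, 66, 56, 42]
326 [30, 35, 29, 32, 32, 31, 29, 31, 32, 30, 32, 40, 55, 70, 73, 71, 73, 72, 74, 73, 72, 74, 74, 73, 72, 69, 68, 67, 67, 66, 64, 54]
329 [31, 30, 29, 30, 33, 32, 29, 32, 32, 29, 30, 39, 56, 70, 74, 76, 75, 75, 76, 76, 77, 76, 75, 75, 76, 72, 68, 67, 64, 65, 62, 57]
```

View pics/p5.png

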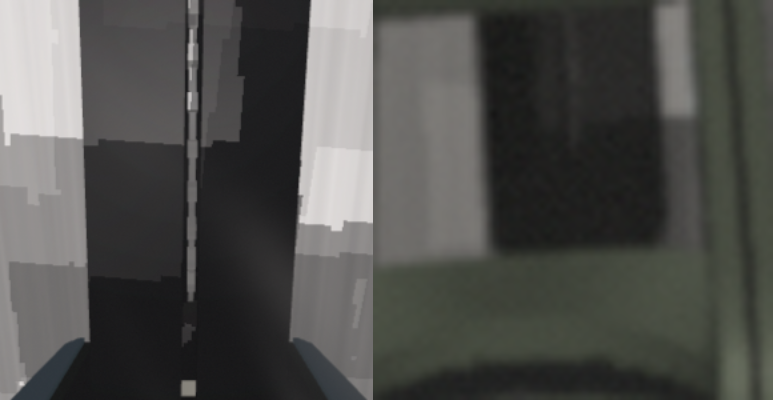

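The dark edge at the bottom of the top crop is the arm itself, so that view no longer shows the tongue. I'll locate it by contact instead, backing off a few mm and lowering.

Emit:
{"fn": "play_rows", "kwargs": {
  "increments": [
    [[-0.02,0,0.002,0,0,0,-0.2],[-0.034,-0.002,0.008,0,0,0,-0.2],[-0.034,-0.002,0.015,0,0,0,-0.2],[-0.034,-0.002,0.015,0,0,0,-0.2]]
  ]
}}

```text
time: 8.35
tool_pos: [0.5856, 0.0481, 0.0763]
tool_rot: [3.142, 0.125, -3.075]
force: [-0.2, -0.1, -3.2]
finger_gap: 0.0635
grip_force: 39.9
```

Emit:
{"fn": "play_rows", "kwargs": {
  "increments": [
    [[0.001,0,0.006,0,0,0,-0.2],[0.002,0,0.013,0,0,0,-0.2],[0.002,0,0.013,0,0,0,-0.2],[0.002,0,0.013,0,0,0,-0.2]]
  ]
}}

```text
time: 8.75
tool_pos: [0.5855, 0.0481, 0.0746]
tool_rot: [3.142, 0.126, -3.075]
force: [-1.1, -0.2, -3.1]
finger_gap: 0.0638
grip_force: 39.9
```

Emit:
{"fn": "play_rows", "kwargs": {
  "increments": [
    [[0.001,0,0.006,0,0,0,-0.2],[0.002,0,0.013,0,0,0,-0.2],[0.002,0,0.013,0,0,0,-0.2],[0.002,0,0.013,0,0,0,-0.2]]
  ]
}}

```text
time: 9.15
tool_pos: [0.5855, 0.0481, 0.0726]
tool_rot: [3.142, 0.126, -3.075]
force: [1.2, -0.6, -2.7]
finger_gap: 0.0639
grip_force: 39.9
```

Emit:
{"fn": "play_rows", "kwargs": {
  "increments": [
    [[0.001,0,0.006,0,0,0,-0.2],[0.002,0,0.013,0,0,0,-0.2],[0.002,0,0.013,0,0,0,-0.2]]
  ]
}}

```text
time: 9.45
tool_pos: [0.5853, 0.0481, 0.0705]
tool_rot: [3.142, 0.125, -3.075]
force: [0.2, 1.0, -4.1]
finger_gap: 0.0637
grip_force: 39.9
```

```bash
python3 -c "
from bench import manip
o=manip.observe();print(o['force'],o['moment'],o['tool_pos'])"
```

```text
[ 0.16790988  0.98288412 -4.05587177] [0.0931517  0.05956676 0.00813407] [0.58532444 0.04810165 0.07050772]
```

Emit:
{"fn": "play_rows", "kwargs": {
  "increments": [
    [[0.001,0,0.006,0,0,0,-0.2],[0.002,0,0.013,0,0,0,-0.2],[0.002,0,0.013,0,0,0,-0.2]]
  ]
}}

```text
time: 9.75
tool_pos: [0.5854, 0.0481, 0.0686]
tool_rot: [3.142, 0.126, -3.075]
force: [-0.2, -0.0, -3.1]
finger_gap: 0.0637
grip_force: 39.9
```

```bash
python3 -c "
from bench import manip
o=manip.observe();print(o['force'],o['moment'],o['tool_pos'])"
```

```text
[-0.15344146 -0.010563   -3.11179377] [0.03630074 0.02430449 0.02943739] [0.58538984 0.04811245 0.06862454]
```

Emit:
{"fn": "play_rows", "kwargs": {
  "increments": [
    [[0.001,0,0.006,0,0,0,-0.2],[0.001,0,0.01,0,0,0,-0.2],[0.001,0,0.01,0,0,0,-0.2]]
  ]
}}

```text
time: 10.05
tool_pos: [0.5856, 0.0481, 0.0673]
tool_rot: [3.142, 0.126, -3.075]
force: [0.4, -0.1, -1.7]
finger_gap: 0.0637
grip_force: 39.9
```

```bash
python3 -c "
from bench import manip
o=manip.observe();print(o['force'],o['moment'],o['tool_pos'])"
```

```text
[ 0.38712319 -0.06699627 -1.65438432] [0.01367351 0.07959734 0.00518507] [0.58560675 0.04811804 0.06731544]
```

Emit:
{"fn": "play_rows", "kwargs": {
  "increments": [
    [[0.001,0,0.006,0,0,0,-0.2],[0.001,0,0.01,0,0,0,-0.2],[0.001,0,0.01,0,0,0,-0.2]]
  ]
}}

```text
time: 10.35
tool_pos: [0.5859, 0.0481, 0.0659]
tool_rot: [3.142, 0.126, -3.075]
force: [1.0, -1.0, -0.8]
finger_gap: 0.0637
grip_force: 39.9
```

```bash
python3 - <<'E'
from bench import manip
from h import *
o=manip.observe();print(o['force'],o['moment'],o['tool_pos'])
w=manip.get_image("wrist");np.save("w6.npy",[w,o],allow_pickle=True)
g=cv2.GaussianBlur(cv2.cvtColor(w["color"],cv2.COLOR_RGB2GRAY),(3,3),0).astype(float)
def E(p,off):
    d=np.gradient(p);return [(i+off,int(round(d[i]))) for i in range(1,len(d)-1) if abs(d[i])>7 and abs(d[i])>=abs(d[i-1]) and abs(d[i])>abs(d[i+1])]
for r in(5,40,100,160,220): print(r,E(g[r,225:425],225))
print(E(g[270:380,323],270))
E
```

```text
[ 0.96916164 -1.00596388 -0.83787898] [ 0.04805306  0.10106628 -0.0110704 ] [0.5858596  0.04811001 0.06593272]
5 [(237, -48), (319, -18), (322, 52), (328, -36), (333, 18), (360, -12), (415, 47)]
40 [(239, -46), (319, -19), (322, 48), (325, -12), (328, -32), (332, 20), (362, -10), (413, 40)]
100 [(241, -46), (318, -22), (321, 35), (328, -22), (331, 18), (363, -18), (410, 32)]
160 [(243, -37), (321, 24), (328, -24), (403, 28), (411, 37)]
220 [(246, -30), (321, 26), (326, -26), (399, 20)]
[(286, 39), (296, -40), (312, 8), (349, 11), (352, -20)]
```

The tongue touched the ledge at TCP z≈0.0675, which fits a 7° tilt and the ledge height. Sliding it back under the lugs.

Emit:
{"fn": "play_rows", "kwargs": {
  "increments": [
    [[0.013,0,-0.002,0,0,0,-0.2],[0.026,0,-0.003,0,0,0,-0.2],[0.033,0,-0.004,0,0,0,-0.2],[0.033,0,-0.004,0,0,0,-0.2]]
  ]
}}

```text
time: 10.8
tool_pos: [0.5802, 0.0478, 0.0657]
tool_rot: [3.142, 0.125, -3.075]
force: [1.3, -0.1, -0.5]
finger_gap: 0.0637
grip_force: 39.9
```

Emit:
{"fn": "play_rows", "kwargs": {
  "increments": [
    [[0.007,0,-0.001,0,0,0,-0.2],[0.013,0,-0.002,0,0,0,-0.2],[0.013,0,-0.002,0,0,0,-0.2]]
  ]
}}

```text
time: 11.1
tool_pos: [0.5784, 0.0477, 0.0657]
tool_rot: [3.142, 0.126, -3.075]
force: [1.5, -0.1, -1.3]
finger_gap: 0.0636
grip_force: 39.9
```

Emit:
{"fn": "play_rows", "kwargs": {
  "increments": [
    [[0.007,0,-0.001,0,0,0,-0.2],[0.013,0,-0.002,0,0,0,-0.2],[0.013,0,-0.002,0,0,0,-0.2]]
  ]
}}

```text
time: 11.4
tool_pos: [0.5764, 0.0475, 0.0658]
tool_rot: [3.142, 0.125, -3.075]
force: [1.0, 0.4, -0.1]
finger_gap: 0.0636
grip_force: 39.9
```

Emit:
{"fn": "play_rows", "kwargs": {
  "increments": [
    [[0.007,0,-0.001,0,0,0,-0.2],[0.013,0,-0.002,0,0,0,-0.2],[0.013,0,-0.002,0,0,0,-0.2]]
  ]
}}

```text
time: 11.7
tool_pos: [0.5748, 0.0474, 0.066]
tool_rot: [3.142, 0.126, -3.075]
force: [1.3, 0.5, -0.8]
finger_gap: 0.0636
grip_force: 39.9
```

Emit:
{"fn": "play_rows", "kwargs": {
  "increments": [
    [[0.007,0,-0.001,0,0,0,-0.2],[0.013,0,-0.002,0,0,0,-0.2],[0.013,0,-0.002,0,0,0,-0.2]]
  ]
}}

```text
time: 12.0
tool_pos: [0.5736, 0.0474, 0.0664]
tool_rot: [3.142, 0.128, -3.074]
force: [3.7, 0.2, -0.6]
finger_gap: 0.0633
grip_force: 39.9
```

Plunger contact came at TCP x≈0.5745, as predicted for a grip 60 mm from the insert's centre. Next I push in about 6 mm.

Emit:
{"fn": "play_rows", "kwargs": {
  "increments": [
    [[0.007,0,-0.001,0,0,0,-0.2],[0.013,0,-0.002,0,0,0,-0.2],[0.02,0,-0.003,0,0,0,-0.2],[0.02,0,-0.003,0,0,0,-0.2]]
  ]
}}

```text
time: 12.4
tool_pos: [0.5717, 0.0472, 0.0669]
tool_rot: [3.142, 0.131, -3.075]
force: [6.4, 0.2, 0.4]
finger_gap: 0.0634
grip_force: 39.9
```

Emit:
{"fn": "play_rows", "kwargs": {
  "increments": [
    [[0.007,0,-0.001,0,0,0,-0.2],[0.013,0,-0.002,0,0,0,-0.2],[0.013,0,-0.002,0,0,0,-0.2]]
  ]
}}

```text
time: 12.7
tool_pos: [0.5708, 0.0471, 0.0675]
tool_rot: [3.142, 0.133, -3.075]
force: [7.9, 0.8, 1.5]
finger_gap: 0.0635
grip_force: 39.9
```

Emit:
{"fn": "play_rows", "kwargs": {
  "increments": [
    [[0.007,0,0,0,0,0,-0.2],[0.013,0,0,0,0,0,-0.2],[0.017,0,0,0,0,0,-0.2],[0.017,0,0,0,0,0,-0.2]]
  ]
}}

```text
time: 13.1
tool_pos: [0.5698, 0.047, 0.0678]
tool_rot: [3.142, 0.136, -3.075]
force: [10.0, -0.7, 1.1]
finger_gap: 0.064
grip_force: 39.9
```

```bash
python3 - <<'E'
from bench import manip
from h import *
o=manip.observe();print(o['force'],o['moment'],o['tool_pos'],o['tool_rot'])
w=manip.get_image("wrist");np.save("w7.npy",[w,o],allow_pickle=True)
cv2.imwrite("pics/w7.png",w["color"][:,:,::-1])
E
```

```text
[ 9.98331237 -0.68399636  1.07609168] [ 0.16219144 -1.50275019  0.01598685] [0.56975112 0.0470371  0.06776402] [ 3.14152773  0.13625751 -3.07466765]
```

The fingers would reach the table before the hole end dips below its edge, so I need a higher grip nearer the hole. I'll back off the spring, rest the end on the table and regrip, leaving the tongue under the lugs.

Emit:
{"fn": "play_rows", "kwargs": {
  "increments": [
    [[-0.02,0,0.002,0,0,0,-0.2],[-0.04,0,0.005,0,0,0,-0.2],[-0.053,0,0.007,0,0,0,-0.2],[-0.053,0,0.007,0,0,0,-0.2]]
  ]
}}

```text
time: 13.55
tool_pos: [0.573, 0.0473, 0.0655]
tool_rot: [3.142, 0.125, -3.075]
force: [3.2, 0.7, 0.4]
finger_gap: 0.0638
grip_force: 39.9
```

Emit:
{"fn": "play_rows", "kwargs": {
  "increments": [
    [[-0.012,0,0.01,0,0.012,0,-0.2],[-0.012,0,0.027,0,0.034,0,-0.2],[-0.012,0,0.045,0,0.056,0,-0.2],[-0.012,0,0.06,0,0.076,0,-0.2],[-0.012,0,0.06,0,0.076,0,-0.2]]
  ]
}}

```text
time: 14.05
tool_pos: [0.5757, 0.0475, 0.056]
tool_rot: [3.142, 0.063, -3.075]
force: [0.9, -0.0, -2.0]
finger_gap: 0.0636
grip_force: 39.9
```

Emit:
{"fn": "play_rows", "kwargs": {
  "increments": [
    [[0,0,0,0,0,0,0.1],[0,0,0,0,0,0,0.4],[0,0,0,0,0,0,0.8],[0,0,0,0,0,0,0.8]]
  ]
}}

```text
time: 14.45
tool_pos: [0.5761, 0.0475, 0.0574]
tool_rot: [3.142, 0.067, -3.075]
force: [-0.3, -0.0, 0.5]
finger_gap: 0.077
grip_force: 0.0
```

```bash
python3 - <<'E'
from bench import manip
from h import *
o=manip.observe();print(o['force'],o['tool_pos'],o['tool_rot'],o['finger_gap'])
w=manip.get_image("wrist");np.save("w8.npy",[w,o],allow_pickle=True)
g=cv2.GaussianBlur(cv2.cvtColor(w["color"],cv2.COLOR_RGB2GRAY),(3,3),0).astype(float)
def E(p,off):
    d=np.gradient(p);return [(i+off,int(round(d[i]))) for i in range(1,len(d)-1) if abs(d[i])>7 and abs(d[i])>=abs(d[i-1]) and abs(d[i])>abs(d[i+1])]
for r in(5,40,100,160,220,240): print(r,E(g[r,225:425],225))
print(E(g[260:385,323],260));cv2.imwrite("pics/w8.png",w["color"][:,:,::-1])
E
```

```text
[-0.34924825 -0.04869334  0.49684989] [0.57607542 0.04749635 0.05737983] [ 3.14152137  0.06653741 -3.07460147] 0.07699840593198014
5 [(236, -21), (322, 25), (329, -32), (412, 17), (417, 38)]
40 [(238, -43), (319, -22), (322, 31), (328, -32), (332, 20), (358, -17), (410, 20), (414, 42)]
100 [(242, -42), (318, -22), (322, 59), (327, -40), (331, 22), (358, -20), (406, 22), (410, 37)]
160 [(245, -28), (321, 26), (328, -20), (334, -14), (402, 21), (406, 10), (411, 30)]
220 [(247, -30), (321, 26), (327, -29), (398, 12), (403, 11)]
240 [(248, -30), (320, 28), (327, -28), (397, 12)]
[(271, 9), (278, -8), (312, 10), (349, -8)]
```

View pics/w8.png

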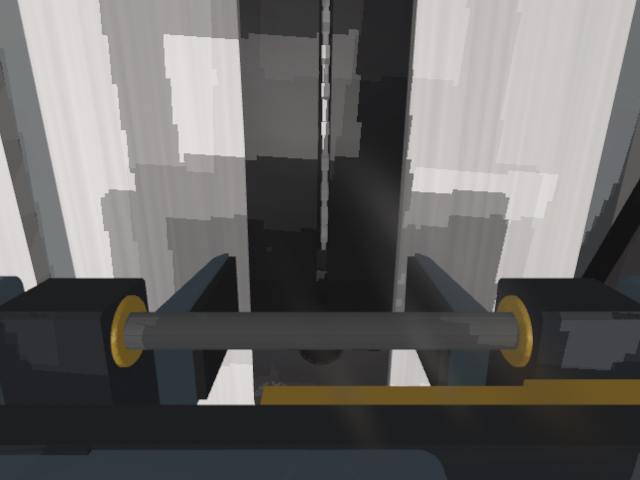

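The insert (columns 247-400) is resting between the open fingers (10th and last picture). I now move 23 mm towards the hole end, slightly higher, and regrip.

Emit:
{"fn": "play_rows", "kwargs": {
  "increments": [
    [[-0.05,0,-0.01,0,0,0,0.8],[-0.11,0,-0.006,0,0,0,0.8],[-0.154,0,-0.006,0,0,0,0.8],[-0.154,0,-0.006,0,0,0,0.8],[-0.154,0,-0.006,0,0,0,0.8]]
  ]
}}

```text
time: 15.0
tool_pos: [0.599, 0.049, 0.0591]
tool_rot: [3.142, 0.065, -3.075]
force: [-0.2, -0.0, 0.4]
finger_gap: 0.0825
grip_force: 0.0
```

Emit:
{"fn": "play_rows", "kwargs": {
  "increments": [
    [[0,0,0,0,0,0,-0.2],[0,0,0,0,0,0,-0.2],[0,0,0,0,0,0,-0.2],[0,0,0,0,0,0,-0.2],[0,0,0,0,0,0,-0.2]]
  ],
  "newtons": 45
}}

```text
time: 15.5
tool_pos: [0.5987, 0.049, 0.0593]
tool_rot: [3.141, 0.066, -3.075]
force: [-0.6, -0.6, 0.3]
finger_gap: 0.0633
grip_force: 45.0
```

Emit:
{"fn": "play_rows", "kwargs": {
  "increments": [
    [[0,0,-0.015,0,-0.014,0,-0.2],[0,0,-0.034,0,-0.031,0,-0.2],[0,0,-0.049,0,-0.044,0,-0.2],[0,0,-0.049,0,-0.044,0,-0.2]]
  ]
}}

```text
time: 15.9
tool_pos: [0.5983, 0.049, 0.0671]
tool_rot: [3.142, 0.101, -3.075]
force: [0.0, 1.1, -1.7]
finger_gap: 0.0633
grip_force: 45.0
```

Emit:
{"fn": "play_rows", "kwargs": {
  "increments": [
    [[0.009,0,-0.001,0,0,0,-0.2],[0.018,0,-0.002,0,0,0,-0.2],[0.027,0,-0.003,0,0,0,-0.2],[0.033,0,-0.003,0,0,0,-0.2],[0.033,0,-0.003,0,0,0,-0.2]]
  ]
}}

```text
time: 16.4
tool_pos: [0.5954, 0.0488, 0.0675]
tool_rot: [3.141, 0.105, -3.075]
force: [5.0, -0.2, -1.2]
finger_gap: 0.0636
grip_force: 45.0
```

Emit:
{"fn": "play_rows", "kwargs": {
  "increments": [
    [[0.009,0,-0.001,0,0,0,-0.2],[0.018,0,-0.002,0,0,0,-0.2],[0.022,0,-0.002,0,0,0,-0.2],[0.022,0,-0.002,0,0,0,-0.2]]
  ]
}}

```text
time: 16.8
tool_pos: [0.5938, 0.0487, 0.0682]
tool_rot: [3.141, 0.109, -3.075]
force: [7.4, 1.5, -1.5]
finger_gap: 0.0633
grip_force: 45.0
```

Emit:
{"fn": "play_rows", "kwargs": {
  "increments": [
    [[0.009,0,0,0,0,0,-0.2],[0.018,0,0.001,0,0,0,-0.2],[0.024,0,0.001,0,0,0,-0.2],[0.024,0,0.001,0,0,0,-0.2]]
  ]
}}

```text
time: 17.2
tool_pos: [0.5921, 0.0486, 0.0685]
tool_rot: [3.141, 0.113, -3.075]
force: [9.8, 1.8, -1.2]
finger_gap: 0.0633
grip_force: 45.0
```

Emit:
{"fn": "play_rows", "kwargs": {
  "increments": [
    [[0.006,0,0.012,0,0.011,0,-0.2],[0.008,0,0.025,0,0.023,0,-0.2],[0.01,0,0.04,0,0.036,0,-0.2],[0.01,0,0.04,0,0.036,0,-0.2]]
  ]
}}

```text
time: 17.6
tool_pos: [0.5923, 0.0486, 0.0623]
tool_rot: [3.141, 0.086, -3.075]
force: [12.5, 0.9, 0.5]
finger_gap: 0.0633
grip_force: 45.0
```

Emit:
{"fn": "play_rows", "kwargs": {
  "increments": [
    [[0,0,0.009,0,0.008,0,-0.2],[0,0,0.018,0,0.016,0,-0.2],[0,0,0.018,0,0.016,0,-0.2]]
  ]
}}

```text
time: 17.9
tool_pos: [0.5925, 0.0486, 0.0597]
tool_rot: [3.141, 0.074, -3.075]
force: [10.7, 2.3, 0.1]
finger_gap: 0.0632
grip_force: 45.0
```

Emit:
{"fn": "play_rows", "kwargs": {
  "increments": [
    [[0.003,0,0.008,0,0.007,0,-0.2],[0.006,0,0.014,0,0.013,0,-0.2],[0.006,0,0.02,0,0.018,0,-0.2],[0.006,0,0.02,0,0.018,0,-0.2]]
  ]
}}

```text
time: 18.3
tool_pos: [0.5923, 0.0486, 0.0568]
tool_rot: [3.141, 0.061, -3.075]
force: [12.5, 2.1, -0.5]
finger_gap: 0.0633
grip_force: 45.0
```

Emit:
{"fn": "play_rows", "kwargs": {
  "increments": [
    [[0,0,0.006,0,0.005,0,-0.2],[-0.006,0,0.008,0,0.007,0,-0.2],[-0.012,0,0.008,0,0.007,0,-0.2],[-0.012,0,0.008,0,0.007,0,-0.2]]
  ]
}}

```text
time: 18.7
tool_pos: [0.5925, 0.0486, 0.0551]
tool_rot: [3.141, 0.052, -3.075]
force: [10.1, 1.6, -1.1]
finger_gap: 0.0632
grip_force: 45.0
```

The insert's end now bears on the throat wall below its edge: force falls with no travel. I ease off a little more and let go.

Emit:
{"fn": "play_rows", "kwargs": {
  "increments": [
    [[-0.012,0,0,0,0,0,-0.2],[-0.024,0,0,0,0,0,-0.2],[-0.024,0,0,0,0,0,-0.2]]
  ]
}}

```text
time: 19.0
tool_pos: [0.5935, 0.0487, 0.0546]
tool_rot: [3.141, 0.046, -3.075]
force: [5.6, 1.6, 1.4]
finger_gap: 0.0634
grip_force: 45.0
```

Emit:
{"fn": "play_rows", "kwargs": {
  "increments": [
    [[0,0,0,0,0,0,0.1],[0,0,0,0,0,0,0.5],[0,0,0,0,0,0,0.8],[0,0,0,0,0,0,0.8]]
  ]
}}

```text
time: 19.4
tool_pos: [0.59, 0.0482, 0.0536]
tool_rot: [-3.141, 0.039, -3.074]
force: [-0.8, -1.0, 3.8]
finger_gap: 0.0809
grip_force: 2.5
```

```bash
python3 - <<'E'
from bench import manip
from h import *
o=manip.observe();print(o['force'],o['tool_pos'],o['tool_rot'],o['finger_gap'])
w=manip.get_image("wrist");np.save("w9.npy",[w,o],allow_pickle=True)
g=cv2.GaussianBlur(cv2.cvtColor(w["color"],cv2.COLOR_RGB2GRAY),(3,3),0).astype(float)
def E(p,off):
    d=np.gradient(p);return [(i+off,int(round(d[i]))) for i in range(1,len(d)-1) if abs(d[i])>7 and abs(d[i])>=abs(d[i-1]) and abs(d[i])>abs(d[i+1])]
for r in(5,100,160,240): print(r,E(g[r,225:425],225))
for c in (280,323,365):print(c,E(g[250:385,c],250))
E
```

```text
[-0.8217653  -0.96953162  3.78720167] [0.59004601 0.04818418 0.05358794] [-3.1412108   0.03887915 -3.0741932 ] 0.08092907234766726
5 [(237, -20), (239, -16), (319, -9), (323, 34), (329, -34), (333, 8), (412, 16), (417, 38)]
100 [(241, -48), (318, -27), (321, 58), (326, -37), (329, -21), (332, 14), (358, -11), (406, 17), (413, 32)]
160 [(244, -50), (318, -18), (321, 36), (324, -12), (328, -18), (331, 11), (360, -16), (402, 20), (410, 36)]
240 [(248, -32), (397, 14)]
280 [(311, 10), (349, -10), (356, 8), (383, 59)]
323 [(302, 40), (312, -26)]
365 [(312, 10), (349, -10)]
```

Released; the fingertips just touch the table, so I lift clear, straighten the tool, close the fingers and come over the end between hole and edge.

Emit:
{"fn": "play_rows", "kwargs": {
  "increments": [
    [[0,0,-0.1,0,0.03,0,0.8],[-0.05,0,-0.25,0,0.05,0,0.8],[-0.12,0,-0.3,0,0.05,0,0],[-0.154,0,-0.3,0,0.05,0,-1],[-0.154,0,-0.3,0,0.05,0,-1],[-0.154,0,-0.3,0,0.05,0,-1],[-0.154,0,-0.3,0,0.05,0,-1],[-0.154,0,-0.3,0,0.05,0,-1]]
  ],
  "newtons": 10
}}

```text
time: 20.25
tool_pos: [0.6111, 0.0498, 0.0985]
tool_rot: [3.142, -0.001, -3.075]
force: [0.5, 0.1, -0.7]
finger_gap: 0.0371
grip_force: 0.0
```

```bash
python3 - <<'E'
from bench import manip
from h import *
o=manip.observe();print(o['force'],o['tool_pos'],o['tool_rot'],o['finger_gap'])
for n in("wrist","scene"):
  w=manip.get_image(n);np.save(f"x_{n}.npy",[w,o],allow_pickle=True)
g=cv2.GaussianBlur(cv2.cvtColor(w["color"],cv2.COLOR_RGB2GRAY),(3,3),0).astype(int)
for c in range(312,338,6): print(c,g[270:310,c].tolist())
E
```

```text
[ 0.50098891  0.11380027 -0.74591111] [0.61114002 0.04984963 0.09853846] [ 3.14150560e+00 -8.11492381e-04 -3.07455269e+00] 0.037112992211057835
312 [39, 37, 35, 34, 34, 35, 34, 33, 33, 34, 34, 33, 33, 33, 33, 34, 35, 35, 35, 35, 34, 33, 41, 59, 73, 76, 74, 81, 105, 125, 130, 129, 129, 135, 143, 148, 148, 148, 149, 150]
318 [38, 35, 33, 33, 33, 32, 33, 33, 32, 33, 33, 33, 34, 34, 34, 34, 34, 34, 34, 35, 35, 34, 38, 54, 72, 78, 76, 78, 95, 119, 131, 131, 131, 131, 132, 132, 134, 143, 151, 153]
324 [33, 31, 31, 32, 32, 33, 33, 34, 34, 34, 34, 35, 34, 32, 31, 32, 32, 34, 34, 34, 34, 34, 33, 42, 63, 76, 76, 74, 84, 112, 131, 134, 132, 132, 132, 133, 133, 133, 132, 133]
330 [36, 35, 33, 31, 31, 31, 32, 33, 32, 31, 32, 32, 32, 33, 33, 33, 33, 33, 33, 33, 34, 34, 34, 37, 53, 71, 78, 77, 80, 87, 96, 114, 130, 133, 133, 133, 133, 132, 132, 131]
336 [38, 36, 33, 31, 30, 31, 32, 31, 31, 31, 31, 31, 32, 33, 34, 34, 34, 34, 33, 32, 34, 35, 34, 33, 40, 61, 76, 77, 76, 74, 77, 94, 118, 131, 132, 132, 132, 132, 132, 132]
```

Emit:
{"fn": "play_rows", "kwargs": {
  "increments": [
    [[-0.012,0,0,0,0,0,-1],[-0.012,0,0,0,0,0,-1],[-0.012,0,0.05,0,0,0,-1],[-0.012,0,0.1,0,0,0,-1],[-0.012,0,0.15,0,0,0,-1],[-0.012,0,0.18,0,0,0,-1],[-0.012,0,0.18,0,0,0,-1]]
  ]
}}

```text
time: 21.05
tool_pos: [0.6131, 0.05, 0.071]
tool_rot: [3.142, -0.001, -3.075]
force: [0.0, 0.1, -0.5]
finger_gap: 0.0004
grip_force: 0.0
```

Emit:
{"fn": "play_rows", "kwargs": {
  "increments": [
    [[0,0,0.013,0,0,0,-1],[0,0,0.026,0,0,0,-1],[0,0,0.04,0,0,0,-1],[0,0,0.04,0,0,0,-1]]
  ]
}}

```text
time: 21.45
tool_pos: [0.6136, 0.05, 0.066]
tool_rot: [3.142, 0.001, -3.075]
force: [0.3, 1.1, -0.8]
finger_gap: 0.0005
grip_force: 0.0
```

Emit:
{"fn": "play_rows", "kwargs": {
  "increments": [
    [[0,0,0.007,0,0,0,-1],[0,0,0.013,0,0,0,-1],[0,0,0.02,0,0,0,-1],[0,0,0.02,0,0,0,-1]]
  ]
}}

```text
time: 21.85
tool_pos: [0.6137, 0.05, 0.0631]
tool_rot: [3.142, 0.001, -3.075]
force: [-0.3, 0.4, 0.2]
finger_gap: 0.0006
grip_force: 0.0
```

Emit:
{"fn": "play_rows", "kwargs": {
  "increments": [
    [[0,0,0.007,0,0,0,-1],[0,0,0.013,0,0,0,-1],[0,0,0.013,0,0,0,-1]]
  ]
}}

```text
time: 22.15
tool_pos: [0.6136, 0.05, 0.0611]
tool_rot: [3.142, 0.001, -3.075]
force: [0.3, -0.7, -0.3]
finger_gap: 0.0007
grip_force: 0.0
```

Emit:
{"fn": "play_rows", "kwargs": {
  "increments": [
    [[0,0,0.007,0,0,0,-1],[0,0,0.01,0,0,0,-1],[0,0,0.01,0,0,0,-1]]
  ]
}}

```text
time: 22.45
tool_pos: [0.6139, 0.05, 0.0602]
tool_rot: [3.142, 0.001, -3.075]
force: [-1.0, 0.4, 3.4]
finger_gap: 0.0007
grip_force: 1.6
```

Contact on the insert's top came at z≈0.0604, about 7 mm proud as expected. Pressing down in small steps.

Emit:
{"fn": "play_rows", "kwargs": {
  "increments": [
    [[0,0,0.005,0,0,0,-1],[0,0,0.01,0,0,0,-1],[0,0,0.01,0,0,0,-1]]
  ]
}}

```text
time: 22.75
tool_pos: [0.614, 0.0501, 0.0585]
tool_rot: [3.141, 0.001, -3.075]
force: [-0.3, -0.1, 4.6]
finger_gap: 0.0002
grip_force: 2.5
```

Emit:
{"fn": "play_rows", "kwargs": {
  "increments": [
    [[0,0,0.004,0,0,0,-1],[0,0,0.007,0,0,0,-1],[0,0,0.007,0,0,0,-1]]
  ]
}}

```text
time: 23.05
tool_pos: [0.614, 0.0502, 0.0575]
tool_rot: [3.141, 0.002, -3.075]
force: [-1.5, 0.5, 6.3]
finger_gap: 0.0007
grip_force: 2.6
```

Sliding down the wall at about 5 N.

Emit:
{"fn": "play_rows", "kwargs": {
  "increments": [
    [[0,0,0.005,0,0,0,-1],[0,0,0.01,0,0,0,-1],[0,0,0.014,0,0,0,-1],[0,0,0.014,0,0,0,-1]]
  ]
}}

```text
time: 23.45
tool_pos: [0.6141, 0.0503, 0.0555]
tool_rot: [3.141, 0.002, -3.075]
force: [-0.4, 0.8, 5.3]
finger_gap: 0.0006
grip_force: 2.7
```

Emit:
{"fn": "play_rows", "kwargs": {
  "increments": [
    [[0,0,0.004,0,0,0,-1],[0,0,0.008,0,0,0,-1],[0,0,0.01,0,0,0,-1],[0,0,0.01,0,0,0,-1]]
  ]
}}

```text
time: 23.85
tool_pos: [0.6142, 0.0503, 0.0541]
tool_rot: [3.141, 0.002, -3.075]
force: [-0.8, 0.4, 5.3]
finger_gap: 0.0006
grip_force: 2.9
```

Emit:
{"fn": "play_rows", "kwargs": {
  "increments": [
    [[0,0,0.004,0,0,0,-1],[0,0,0.007,0,0,0,-1],[0,0,0.007,0,0,0,-1]]
  ]
}}

```text
time: 24.15
tool_pos: [0.6142, 0.0504, 0.0531]
tool_rot: [3.141, 0.002, -3.075]
force: [-0.2, 1.4, 6.3]
finger_gap: 0.0003
grip_force: 3.3
```

Emit:
{"fn": "play_rows", "kwargs": {
  "increments": [
    [[0,0,0.004,0,0,0,-1],[0,0,0.007,0,0,0,-1],[0,0,0.007,0,0,0,-1]]
  ]
}}

```text
time: 24.45
tool_pos: [0.6142, 0.0504, 0.0531]
tool_rot: [3.141, 0.002, -3.075]
force: [-2.6, 0.6, 11.7]
finger_gap: 0.0005
grip_force: 5.9
```

Emit:
{"fn": "play_rows", "kwargs": {
  "increments": [
    [[0,0,0.004,0,0,0,-1],[0,0,0.005,0,0,0,-1],[0,0,0.005,0,0,0,-1]]
  ]
}}

```text
time: 24.75
tool_pos: [0.6142, 0.0504, 0.0531]
tool_rot: [3.141, 0.003, -3.075]
force: [-4.2, 1.1, 15.9]
finger_gap: 0.0002
grip_force: 7.9
```

It stops solid at z=0.0531, the table height. Lifting away to check.

Emit:
{"fn": "play_rows", "kwargs": {
  "increments": [
    [[0,0,-0.05,0,0,0,-1],[0,0,-0.25,0,0,0,-1],[0,0,-0.5,0,0,0,-1],[0.3,0,-0.8,0,0,0,-1],[0.6,-0.5,-0.8,0,0,0,-1],[0.9,-0.9,-0.8,0,0,0,-1],[0.9,-0.9,-0.8,0,0,0,-1],[0.9,-0.9,-0.8,0,0,0,-1]]
  ]
}}

```text
time: 25.55
tool_pos: [0.4852, -0.0963, 0.1704]
tool_rot: [-3.141, -0.001, -3.077]
force: [0.5, -0.0, -0.4]
finger_gap: 0.0007
grip_force: 0.0
```

Emit:
{"fn": "play_rows", "kwargs": {
  "increments": [
    [[0.5,-0.5,0,0,0,0,-1],[0.9,-0.9,0,0,0,0,-1],[0.9,-0.9,0,0,0,0,-1],[0.9,-0.9,0,0,0,0,-1],[0.9,-0.9,0,0,0,0,-1],[0.9,-0.9,0,0,0,0,-1]]
  ]
}}

```text
time: 26.15
tool_pos: [0.362, -0.2379, 0.1702]
tool_rot: [3.141, 0.001, -3.077]
force: [0.0, -0.3, 0.5]
finger_gap: 0.0005
grip_force: 0.0
```

```bash
python3 - <<'E'
from bench import manip
from h import *
o=manip.observe();print(o['time'],o['force'],o['tool_pos'],o['finger_gap'])
t=manip.get_image("top");s=manip.get_image("scene")
g=cv2.cvtColor(t["color"],cv2.COLOR_RGB2GRAY)
c,_=cv2.findContours((g<70).astype(np.uint8),cv2.RETR_LIST,cv2.CHAIN_APPROX_NONE)
for k in c:
    m=cv2.minAreaRect(k)
    if 15<cv2.contourArea(k)<6000 and 200<m[0][1]<360 and 200<m[0][0]<420: print("top",np.round(m[0],1),np.round(m[1],1),round(m[2],1),cv2.contourArea(k))
k=max([k for k in c if cv2.pointPolygonTest(k,(316,300),False)>0 and cv2.contourArea(k)<6000],key=cv2.contourArea,default=None)
print(g[210:232,313].tolist(),g[310:332,310].tolist(),g[322:330,318].tolist())
gs=cv2.cvtColor(s["color"],cv2.COLOR_RGB2GRAY)
for q in(312,324,334): print(q,gs[215:235,q].tolist(),gs[282:302,q].tolist())
E
```

```text
26.15 [ 0.02772142 -0.25519857  0.47606769] [ 0.36196482 -0.23786848  0.17022991] 0.0004850981242024262
top [373. 318.] [28.  6.] 90.0 124.5
top [372.  294.5] [13.  4.] 90.0 23.0
top [316.5 278.5] [13.  3.] 90.0 30.0
top [235.6 292.6] [12.7 68.9] 15.0 779.5
top [246.5 252.5] [ 9. 11.] 0.0 79.5
top [369.4 259. ] [54.3  4.7] 86.2 149.5
top [315.2 273.2] [107.3  28. ] 86.6 2777.5
[132, 133, 132, 133, 132, 133, 131, 131, 115, 84, 60, 52, 54, 54, 53, 54, 54, 53, 54, 52, 53, 47] [53, 54, 55, 53, 55, 55, 54, 56, 56, 54, 52, 54, 53, 56, 68, 96, 120, 128, 130, 130, 131, 133] [53, 54, 54, 54, 58, 77, 109, 129]
312 [146, 146, 146, 145, 145, 148, 148, 148, 146, 147, 148, 147, 144, 147, 148, 147, 146, 147, 149, 149] [50, 51, 44, 49, 44, 50, 57, 50, 49, 44, 51, 132, 151, 147, 149, 146, 146, 146, 146, 147]
324 [147, 151, 150, 150, 153, 149, 154, 158, 116, 58, 43, 49, 46, 49, 47, 48, 46, 47, 49, 44] [36, 38, 47, 45, 49, 48, 48, 46, 46, 44, 43, 49, 134, 157, 151, 149, 147, 148, 150, 145]
334 [152, 115, 70, 65, 69, 85, 142, 162, 136, 83, 41, 43, 48, 45, 45, 47, 51, 45, 47, 51] [48, 44, 44, 46, 46, 46, 45, 48, 49, 46, 44, 45, 53, 130, 151, 148, 148, 147, 147, 148]
```

The insert fills the throat from the end wall to the lugs, its top is at table height, and the wide insert has not moved. Handing in.

```bash
python3 -c "
from bench import manip
print(manip.job_done())"
```

```text
the job is handed in; nothing more can be done
None
```

The narrow-slot insert is fitted in the throat with its tongue under the lugs and its hole end pressed flush with the table (about 16 N of pressing), the arm is clear, and the job is handed in at about 26 s.

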